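# Bottle into its adapter, adapter into the bench mixer

### The arm

A 6-joint arm with a two-finger parallel gripper is mounted at the origin on a cart in front of the work surface, level with it; the furniture and walls round the work are solid. World frame = base frame: x ahead of the robot, y to its left, z up, the work surface at z = 0. Lengths are in mm, angles in degrees, forces in N, time in s.
With the tool pointing down it reaches from about 350 to 850 mm from the base axis. Payload 8.1 kg.
Tool frame: the origin (TCP) lies midway between the tips of the shut fingers; the grasp point (between the pads) lies 19 mm behind it (r.pinch_z is the distance from the TCP to the grasp point, in mm); z points along the fingers, y is the line along which they close (so a half turn about z gives the same grasp; the last joint's range is limited). The gripper opens to 85 mm and grips with 20 to 120 N. Pads are 22 mm wide; open, the fingers measure 114 mm over their backs; the gripper's body (76 mm by 85 mm) begins 54 mm behind the grasp point. The pads swing forward as they close: fully open they stand 13 mm farther back than shut.
Start: joints at [62.086, 7.471, 85.268, -0, 87.261, -4.893], TCP at [234.625, 552.229, 231.292] pointing down, gripper open.
Joint ranges: [-169.43, 169.43], [-51.17, 129.36], [1.28, 143.12], [-76.62, 256.62], [0, 156.53], [-152.29, 152.29]. Speed limits (degrees/s): [136.94, 136.94, 159.86, 180, 180, 180].

### API

Orientations are given as [roll, pitch, yaw] about the fixed x, y, z axes, in that order (R = Rz(yaw) Ry(pitch) Rx(roll)).
In Python, from bench import sensors, optics, job, r gives the robot as it stands.
- The arm moves only by the tool play_rows, never from a script. Its argument "motion" is a list that holds one entry, the list of rows, each a list of 6 numbers: the shift along the tool's x, y, z in cm, then the turn, a rotation vector about the tool's x, y, z in degrees. In form: [[[x, y, z, ax, ay, az], ...]]. A call has 1 to 5 rows; each row is the pose to reach, as a shift and turn from the pose commanded when the call began, along the tool's axes at that moment; what a row does not reach only later rows make up. A row lasts 1/10 s, in which the tool goes at most 50 mm and 8.59 degrees, less where a joint would pass 70% of its speed; a pose out of reach is approached as far as the arm can. A call with a gripper value outside its range is refused whole. "jaw" is the opening, from 0 (shut) to 1 (fully open), set as the call begins (left out, the last holds). The fingers move at their own pace and stop on an object; "squeeze" is the grip in N (left out, the last holds). Time passes only in rows, so rows that repeat a pose let the fingers close. It gives the time, the measured TCP pose, the force, the opening and the grip force at its end, in the units of the state.
- sensors.sense(): the state, without advancing time (a new reading comes with each control period).
- optics.snapshot(name): name is "scene" or "top" or "wrist"; returns a dict with "pixels" (400x640x3 uint8, red, green, blue), "mtx" (3x3 intrinsics, pixels), "k1" (the pictures are not rectified: a ray, as slopes to the right and down, at radius r is drawn at 1 + k1 r^2 times it, then the intrinsics apply), "R" (3x3) and "t" (3): a world point X has camera coordinates R X + t; the wrist camera has in their place "T_tool_cam" (4x4, takes a point from camera to tool coordinates, whose origin is the TCP and whose axes are the flange's). Camera axes: x right, y down, z forward; pixel columns grow to the right and rows downward; lengths in mm; the calibration is good to about 2 mm. A picture is of the moment at which its call begins: read the wrist's pose just before it. There is no depth.
- job.hand_in(): hands the job in; it is judged then, once.
The state is a dict: "time": time; "joint_pos": joint angles; "qd": joint speeds; "joint_efforts": joint torques, N m; "tool_pos": TCP position; "tcp_rot": TCP orientation; "ft_force": force on the tool from outside, world axes, zero at the start; "wrist_torque": the same for the moment, N m; "finger_gap": finger opening in mm; "grip_force": force on a finger pad.
Only numpy, scipy, OpenCV 4.12 (cv2) and the standard library are available. Lean on these libraries where they do the work, as an engineer would, in place of code of your own. Each camera call takes 0.05 s, during which the arm holds its last target. There are 200 camera calls.

### The job

Load the bench mixer: on the worktop, stand the small white screw-cap bottle in the metal adapter with the wide bore, so that it sits on the bottom of the bore. Then pick up that adapter with the bottle in it and lower it, without dropping it, into the round socket on top of the mixer until it is fully home and upright, and let go. Leave the adapter with the narrow hole standing where it is.

Things in the scene. Friction and masses are not known exactly. Their poses are not given: they have to be found in the camera images.
- bottle_mid (a point): Small plain white bottle with a white flat-topped screw cap, standing upright: 54 mm high, body 20.6 mm in diameter up to 43 mm, cap 17 mm in diameter; 30 g. The point is on its axis half-way up, 27 mm above its underside; z points up to the cap. (Bottles with a pointed nozzle and coloured cap are other things; one may stand close by.)
- adapter_mid (a point): Adapter to use: loose bare-metal round block, 46 mm in diameter, 60 mm high, foot bevelled to 38 mm, 250 g. Wide bore in its top: 38 mm at the mouth, 8 mm of funnel, then 26 mm; 26 mm deep in all, flat floor. A seated bottle stands 28 mm above the rim, its half-way point 31 mm above this one. The point is on the axis half-way up, 30 mm above the underside; z up.
- narrow_mid (a point): The other adapter, to be left alone: the same metal block outside (46 mm in diameter, 60 mm high) but with only a narrow hole of 14 mm (18 mm at the mouth) in its top; the bottle does not go in. The point is on its axis half-way up, 30 mm above its underside. The two adapters may have changed places.
- socket (a point): Round socket in the fixed bench mixer, a low white box (130x140 mm, 44 mm high) with a round metal head, 84 mm across, on top. The point is the centre of the mouth, level with the head's top, 70 mm above the worktop. Socket 68 mm across at the mouth, 58 mm from 5 mm down; 20 mm deep, flat floor. An adapter fully home has its half-way point 10 mm above this point. z up.
There are look-alikes about, which are no part of the job. There is more than one size of the part that bears socket; the job needs the larger. Leave any blue look-alike of the part that bears adapter_mid alone.

How it is judged:
By the outcome, as a careful person would: the job done as asked, in the order asked, and still so for the second after the job is handed in, with the robot touching nothing.
It also fails if it takes over 54 s, if anything falls off the work surface, if the arm or the gripper's body presses on something with over 40 N, if the wrist force passes 120 N, or if a joint passes its speed limit or range.

## Working session

There is one attempt and no reset: what is moved stays moved. The work goes in short steps, Python scripts to look and compute and a tool call to move; the robot and the scene stay as the last step left them, time stands still between calls to the robot, and variables do not carry over. Pictures are saved under pics/ and viewed, at most 10 in all, crops included, and the job is handed in when it is done.

Besides the shell and the picture viewer there is one more tool, called in YAML: its name, and indented under it one key for each argument. play_rows: Moves the arm, as the interface text tells. Its arguments: {"type":"object","properties":{"motion":{"type":"array","items":{"type":"array","items":{"type":"array","items":{"type":"number"}}}},"jaw":{"type":"number"},"squeeze":{"type":"number"}},"required":["motion"]}

```bash
mkdir -p pics; ls; cat > snap.py <<'E'
import sys,cv2,pickle
from bench import sensors,optics
def grab(name,out):
    s=sensors.sense(); d=optics.snapshot(name); d['state']=s
    pickle.dump(d,open(f'pics/{out}.pkl','wb'))
    cv2.imwrite(f'pics/{out}.png',d['pixels'][:,:,::-1]); return d
E
python3 - <<'E'
from snap import *
import numpy as np
a=grab('scene','s0');b=grab('top','t0')
for d in(a,b):
    print(-np.array(d['R']).T@d['t'],d['mtx'],d['k1'])
print(a['state']['time'])
E
```

```text
pics
[-155.84519699 -549.33903547  522.88307352] [[460.52324508   0.         324.99110639]
 [  0.         460.52324508 196.74551721]
 [  0.           0.           1.        ]] -0.06557189092107635
[ 371.03731543  -36.31209793 1155.15857345] [[411.74792328   0.         317.75944812]
 [  0.         411.74792328 202.77624955]
 [  0.           0.           1.        ]] -0.0066731651352577364
0.0
```

View pics/s0.png

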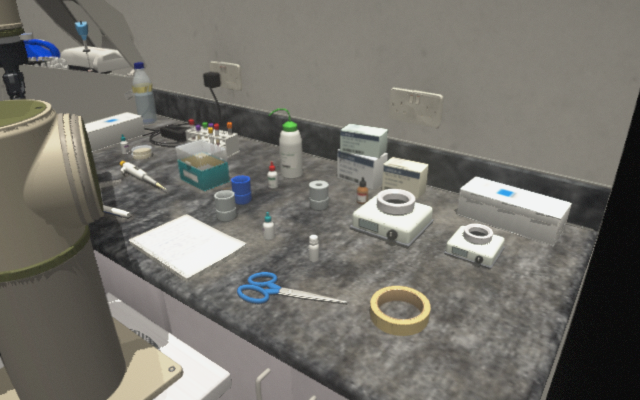

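View pics/t0.png

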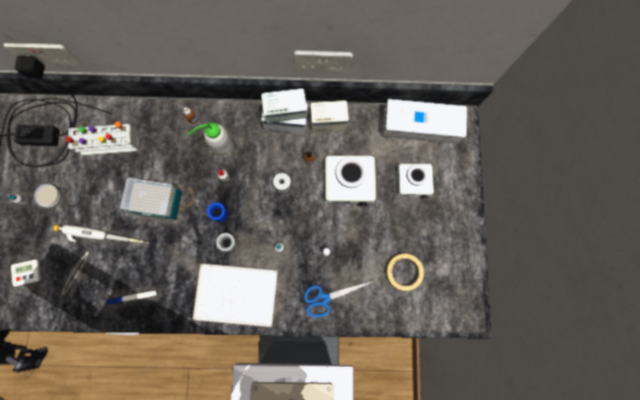

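Scene view: the plain white bottle is at (314,248), a teal-nozzle bottle at (268,228), metal adapters at (225,205) and (318,195), a blue block at (241,188), the large mixer at (392,215) and the small one at (477,243). Top view: the bottle is at (326,252), the probable wide-bore adapter at (225,242), the narrow one at (282,181), and the large mixer head at (351,173). I'll confirm these in one enlarged crop.

```bash
python3 - <<'E'
import cv2,numpy as np
s=cv2.imread('pics/s0.png');t=cv2.imread('pics/t0.png')
f=lambda im,x,y,w,h,k:cv2.resize(im[y:y+h,x:x+w],(w*k,h*k),interpolation=cv2.INTER_CUBIC)
A=f(s,205,170,133,100,3);B=f(s,340,180,133,100,3)
C=f(t,195,160,133,100,3);D=f(t,310,150,66,50,6);D=cv2.resize(f(t,310,140,133,100,3),(399,300))
cv2.imwrite('pics/c0.png',np.vstack([np.hstack([A,B]),np.hstack([C,D])]))
E
```

```text
(no output)
```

View pics/c0.png

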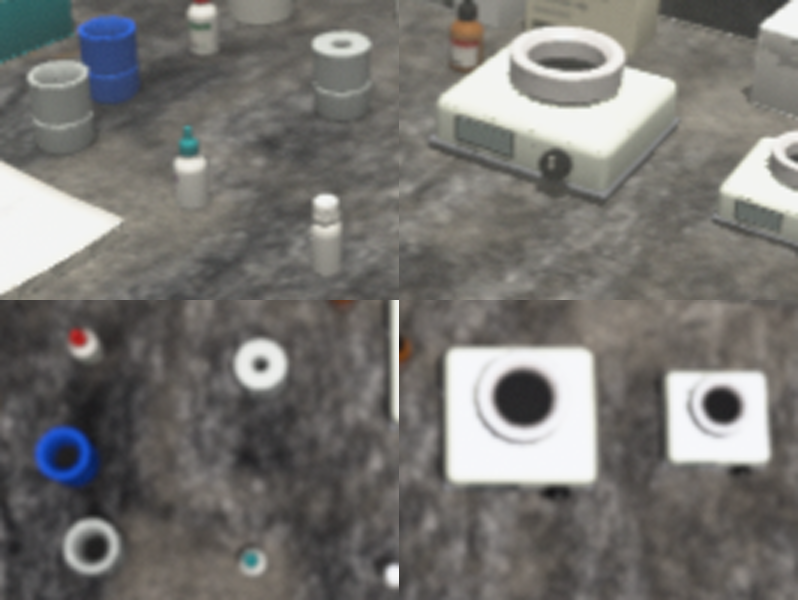

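The crop settles it. The wide bore is the left metal block (top 225,242) and the narrow one has a small hole (282,181). The bottle is the plain white one, without a nozzle (326,252). The larger mixer is the left one (351,172).

```bash
cat > geo.py <<'E'
import pickle,cv2,numpy as np
from scipy.spatial.transform import Rotation as Ro
def load(n):
    d=pickle.load(open(f'pics/{n}.pkl','rb'))
    if 'R' in d: R=np.array(d['R']);t=np.array(d['t'])
    else:
        s=d['state'];M=np.eye(4);M[:3,:3]=Ro.from_euler('xyz',s['tcp_rot'],degrees=True).as_matrix();M[:3,3]=s['tool_pos']
        W=np.linalg.inv(M@np.array(d['T_tool_cam']));R=W[:3,:3];t=W[:3,3]
    return d,R,t,np.array(d['mtx']),np.array([d['k1'],0,0,0.])
def norm(c,p): return cv2.undistortPoints(np.array(p,float).reshape(-1,1,2),c[3],c[4])[:,0]
def tri(c1,p1,c2,p2):
    P=[np.c_[c[1],c[2]] for c in(c1,c2)]
    X=cv2.triangulatePoints(P[0],P[1],norm(c1,p1).T,norm(c2,p2).T);return (X[:3]/X[3]).T
def onz(c,p,z):
    n=norm(c,p);d=np.c_[n,np.ones(len(n))]@c[1];o=-c[1].T@c[2];return o+d*((z-o[2])/d[:,2])[:,None]
def proj(c,X): return cv2.projectPoints(np.array(X,float).reshape(-1,1,3),cv2.Rodrigues(c[1])[0],c[2],c[3],c[4])[0][:,0]
E
python3 - <<'E'
from geo import *
np.set_printoptions(suppress=True,precision=1)
S=load('s0');T=load('t0')
n=['adapter','bottle','narrow','socket','teal','blue']
ps=[(224.7,194.7),(313.7,236.3),(319,184.3),(396,197.3),(267.7,216.7),(241.3,180)]
pt=[(225.3,242.3),(326.5,251.6),(281.8,181.3),(351,172.5),(279.3,246.5),(216.7,211.5)]
X=tri(S,ps,T,pt)
for a,x,p,q in zip(n,X,proj(S,X)-ps,proj(T,X)-pt): print(a,x,p,q,np.hypot(*x[:2]))
print(onz(T,pt,60)[[0,2]],onz(T,pt,54)[1],onz(S,ps,60)[[0,2]],onz(S,ps,54)[1],onz(S,ps,70)[3])
d,_,_,_,_=S;print(d['state']['tcp_rot'],d['state']['tool_pos'],d['state']['finger_gap'])
E
```

```text
adapter [468.4 183.9  62.3] [-0.6  0. ] [ 0.4 -0.4] 503.252243396862
bottle [449.  -84.   56.4] [-0.6  0.1] [ 0.3 -0.3] 456.7472049689829
narrow [636.6  40.8  62.4] [-0.3  0. ] [ 0.2 -0.2] 637.9477997905972
socket [ 663.7 -147.8   71.1] [-0.6  0.1] [ 0.4 -0.3] 679.964074078489
teal [459.4  42.9  54.6] [ 0.2 -0. ] [-0.1  0.1] 461.366428370239
blue [550.2 212.2  61. ] [-0.4  0. ] [ 0.3 -0.3] 589.7207234645349
[[467.6 185.3  60. ]
 [636.8  41.5  60. ]] [448.4 -83.3  54. ] [[472.4 186.4  60. ]
 [641.3  43.5  60. ]] [452.9 -82.3  54. ] [ 667.  -147.6   70. ]
[-179.9   -0.   157. ] [234.4 551.7 230.2] 85.31426642986389
```

play_rows:
  motion:
    - [[-4,-2.7,0,0,0,0],[-8,-5.5,0,0,0,0],[-12,-8.2,0,0,0,0],[-16,-11,0,0,0,0],[-20,-13.7,0,0,0,0]]

```text
time: 0.6
tool_pos: [365.5, 346.1, 230.9]
tcp_rot: [-180.0, -0.0, 157.0]
ft_force: [1.1, 0.3, -1.2]
finger_gap: 85.7
grip_force: 0.0
```

play_rows:
  motion:
    - [[-4,-2.7,0,0,0,0],[-8,-5.5,0,0,0,0],[-12,-8.2,0,0,0,0],[-14,-9.6,0,0,0,0],[-16,-10.9,0,0,0,0]]

```text
time: 1.1
tool_pos: [470.2, 183.2, 230.9]
tcp_rot: [-180.0, -0.0, 156.9]
ft_force: [0.6, 0.4, -0.2]
finger_gap: 85.7
grip_force: 0.0
```

```bash
python3 - <<'E'
from snap import *
a=grab('wrist','w1');s=a['state'];print(s['tool_pos'],s['tcp_rot'],s['time'],s['joint_pos'],a['T_tool_cam'])
E
```

```text
[470.24452768 183.16431065 230.88561293] [-1.79974567e+02 -2.98689854e-02  1.56878194e+02] 1.1 [ 1.54592954e+01 -7.38514595e+00  1.00173962e+02 -1.25618913e-03
  8.72503942e+01 -5.14188451e+01] [[ 5.98782420e-04 -9.62624283e-01 -2.70839678e-01  6.84762584e+01]
 [ 9.99999802e-01  5.24469889e-04  3.46754405e-04 -5.97725432e-01]
 [-1.91746955e-04 -2.70839832e-01  9.62624407e-01 -1.43193198e+02]
 [ 0.00000000e+00  0.00000000e+00  0.00000000e+00  1.00000000e+00]]
```

View pics/w1.png

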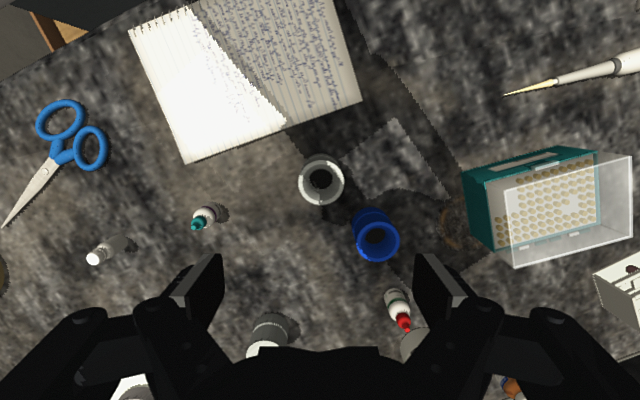

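Wrist view: the wide-bore adapter's rim is centred near (321,180), with the blue one at (377,238). The teal bottle is at (203,218) and the white bottle's cap is at (93,258).

```bash
python3 - <<'E'
from geo import *
np.set_printoptions(suppress=True,precision=1)
W=load('w1');T=load('t0');S=load('s0')
p=[(321,180),(93,258)]
print(onz(W,p,60)[0],onz(W,p,54)[1])
print(tri(W,p,T,[(225.3,242.3),(326.5,251.6)]));print(tri(W,p,S,[(224.7,194.7),(313.7,236.3)]))
im=W[0]['pixels'][:,:,::-1].copy()
th=np.radians(np.arange(0,360,3))
c=onz(W,p,60)[0]
for r,z in((23,60),(19,60),(13,52)):
    for q in proj(W,np.c_[c[0]+r*np.cos(th),c[1]+r*np.sin(th),0*th+z]): im[int(round(q[1])),int(round(q[0]))]=(0,0,255)
c=im[130:230,270:370];b=im[210:310,50:150]
cv2.imwrite('pics/c1.png',cv2.resize(np.hstack([c,b]),(800,400),interpolation=cv2.INTER_NEAREST))
E
```

```text
[467.6 186.8  60. ] [450.3 -81.8  54. ]
[[468.3 186.4  55.3]
 [449.5 -83.3  52.2]]
[[469.2 185.7  60.7]
 [451.2 -82.5  54.1]]
```

View pics/c1.png

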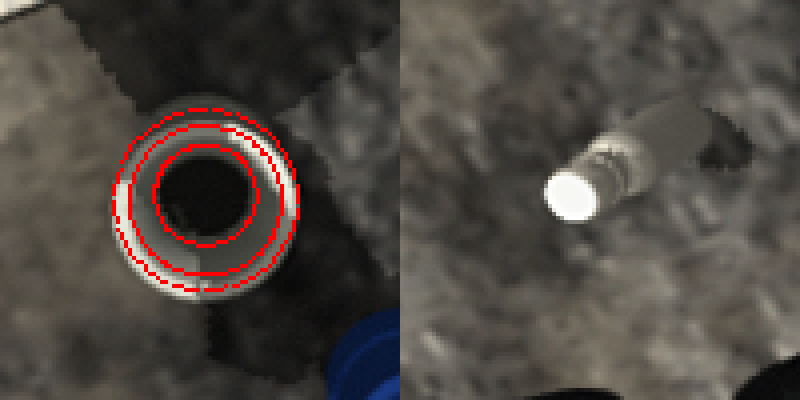

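play_rows:
  motion:
    - [[-1.4,-4.5,0,0,0,0],[-2.8,-9,0,0,0,0],[-4.2,-13.5,0,0,0,0],[-5.6,-18,0,0,0,0],[-7,-22.5,0,0,0,0]]

```text
time: 1.65
tool_pos: [445.4, -50.9, 231.0]
tcp_rot: [-180.0, -0.0, 157.0]
ft_force: [1.1, -0.3, -0.1]
finger_gap: 85.3
grip_force: 0.0
```

play_rows:
  motion:
    - [[-1,-2,0,0,0,0],[-1.6,-2.9,0,0,0,0],[-1.6,-2.9,0,0,0,0]]

```text
time: 1.95
tool_pos: [449.6, -83.0, 231.0]
tcp_rot: [180.0, -0.0, 156.9]
ft_force: [0.6, 1.9, 0.2]
finger_gap: 85.3
grip_force: 0.0
```

```bash
python3 - <<'E'
from snap import *
a=grab('wrist','w2');s=a['state'];print(s['tool_pos'],s['tcp_rot'],s['time'],s['joint_pos'])
E
```

```text
[449.57888948 -82.96969153 231.00263528] [ 1.79995351e+02 -3.10268517e-02  1.56869424e+02] 1.95 [-1.68929180e+01 -1.52004314e+01  1.06951782e+02  7.99645378e-03
  8.82789872e+01 -8.37625830e+01]
```

View pics/w2.png

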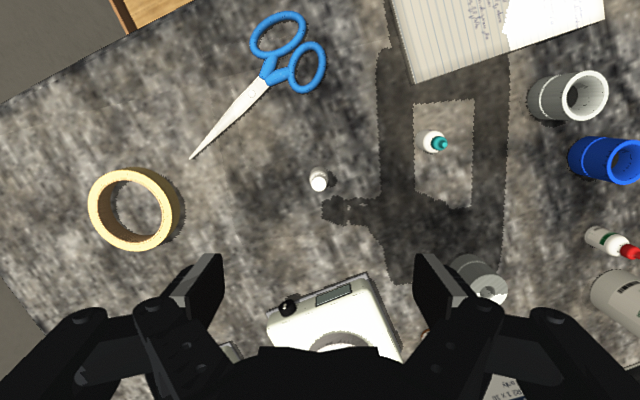

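```bash
python3 - <<'E'
from geo import *
np.set_printoptions(suppress=True,precision=1)
W1=load('w1');W=load('w2');T=load('t0');S=load('s0')
def cen(W,x,y,h=14,th=235):
    g=W[0]['pixels'].min(2)[y-h:y+h,x-h:x+h]; n,l,st,ce=cv2.connectedComponentsWithStats((g>th).astype('uint8'))
    i=1+st[1:,4].argmax(); print(st[i]); return ce[i]+[x-h,y-h]
b1=cen(W1,93,258);b2=cen(W,318,183);print(b1,b2)
print('cap',tri(W1,b1,W,b2),onz(W1,b1,54),onz(W,b2,54))
a1=(321,181.3)
# adapter from w2: outer rim crop circle guess
print('adp',onz(W1,a1,60),tri(W1,a1,W,(585,96)),proj(W,[[469,186,60]]))
im=W[0]['pixels'][:,:,::-1].copy();th=np.radians(np.arange(0,360,3))
for c,r,z in(((469,186),23,60),((450.5,-82.5),8.5,54)):
    for q in proj(W,np.c_[c[0]+r*np.cos(th),c[1]+r*np.sin(th),0*th+z]): im[int(round(q[1])),int(round(q[0]))]=(0,0,255)
cv2.imwrite('pics/c2.png',cv2.resize(np.hstack([im[50:150,520:620],im[135:235,270:370]]),(800,400),interpolation=cv2.INTER_NEAREST))
E
```

```text
[  8  10  12  11 103]
[  7   8  15  14 160]
[ 92.3 258.9] [318.3 183.6]
cap [[450.9 -83.8  53.4]] [[450.9 -83.2  54. ]] [[450.6 -83.7  54. ]]
adp [[468.9 186.3  60. ]] [[469.6 186.2  59.6]] [[584.7  94.7]]
```

View pics/c2.png

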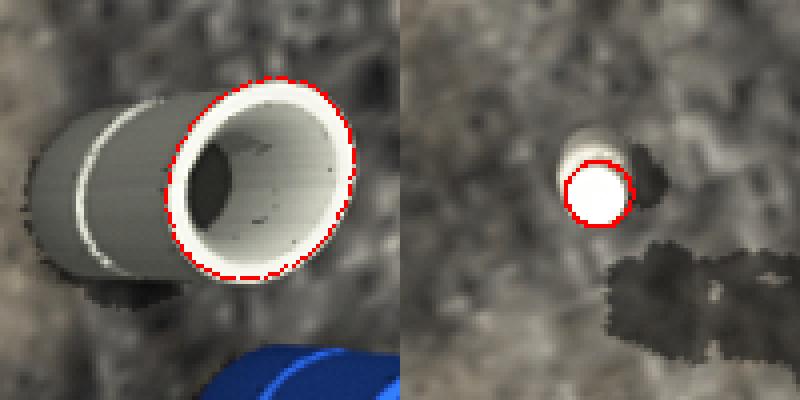

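The overlays fit: adapter axis at (469,186), rim at 60, and bottle at (450.7,-83.7), cap at 54. I'm descending on the bottle.

play_rows:
  motion:
    - [[-0.1,0,4.5,0,0,0],[-0.1,0,9,0,0,0],[-0.1,0,13,0,0,0],[-0.1,0,16,0,0,0],[-0.1,0,18,0,0,0]]

```text
time: 2.5
tool_pos: [448.8, -80.3, 48.3]
tcp_rot: [180.0, -0.2, 157.1]
ft_force: [-0.6, 0.3, 0.2]
finger_gap: 85.2
grip_force: 0.0
```

play_rows:
  motion:
    - [[0,0,1.2,0,0,0],[0,0,2.0,0,0,0],[0,0,2.3,0,0,0],[0,0,2.3,0,0,0]]

```text
time: 2.9
tool_pos: [451.0, -82.6, 28.8]
tcp_rot: [180.0, 0.0, 157.0]
ft_force: [-0.7, 0.8, -0.3]
finger_gap: 85.3
grip_force: 0.0
```

play_rows:
  motion:
    - [[0,0,0,0,0,0],[0,0,0,0,0,0],[0,0,0,0,0,0],[0,0,0,0,0,0],[0,0,0,0,0,0]]
  jaw: 0
  squeeze: 25

```text
time: 3.4
tool_pos: [450.8, -82.9, 28.7]
tcp_rot: [180.0, 0.0, 157.0]
ft_force: [-0.3, -0.0, 0.9]
finger_gap: 19.3
grip_force: 24.4
```

play_rows:
  motion:
    - [[0,0,0,0,0,0],[0,0,0,0,0,0],[0,0,0,0,0,0],[0,0,0,0,0,0],[0,0,0,0,0,0]]

```text
time: 3.9
tool_pos: [450.8, -82.9, 28.6]
tcp_rot: [-180.0, 0.0, 157.0]
ft_force: [-1.0, -0.5, 5.0]
finger_gap: 19.1
grip_force: 24.6
```

play_rows:
  motion:
    - [[0,0,-1,0,0,0],[0,0,-3,0,0,0],[0,0,-6,0,0,0],[0,0,-9,0,0,0],[0,0,-11,0,0,0]]

```text
time: 4.4
tool_pos: [451.1, -82.8, 140.8]
tcp_rot: [180.0, 0.1, 157.0]
ft_force: [0.4, -1.0, -0.5]
finger_gap: 19.4
grip_force: 24.5
```

play_rows:
  motion:
    - [[0.7,2,0,0,0,0],[2.1,6,0,0,0,0],[3.5,10,0,0,0,0],[4.9,14,0,0,0,0],[6.3,18,0,0,0,0]]

```text
time: 4.9
tool_pos: [462.6, 109.2, 138.7]
tcp_rot: [180.0, 0.0, 157.0]
ft_force: [1.2, -0.2, -0.0]
finger_gap: 19.4
grip_force: 24.6
```

play_rows:
  motion:
    - [[1.2,3.5,0,0,0,0],[2,6,0,0,0,0],[2.5,7.5,0,0,0,0],[2.5,7.5,0,0,0,0],[2.5,7.5,0,0,0,0]]

```text
time: 5.4
tool_pos: [469.0, 185.8, 138.2]
tcp_rot: [-180.0, -0.0, 157.0]
ft_force: [0.3, -0.5, -0.8]
finger_gap: 19.3
grip_force: 24.6
```

```bash
python3 - <<'E'
from snap import *
a=grab('wrist','w3');b=grab('scene','s3');s=a['state'];print(s['tool_pos'],s['tcp_rot'],s['time'],s['finger_gap'],s['grip_force'])
import numpy as np
w=a['pixels'][100:400,160:480,::-1];c=b['pixels'][110:260,150:350,::-1]
cv2.imwrite('pics/c3.png',np.hstack([cv2.resize(w,(400,375)),cv2.resize(c,(400,300))[:300].copy() if 0 else cv2.copyMakeBorder(cv2.resize(c,(400,300)),0,75,0,0,0)]))
E
```

```text
[469.0222896  185.82036665 138.18896376] [-1.79953984e+02 -1.71858456e-02  1.57006419e+02] 5.4 19.2527411632604 24.58294004201889
```

View pics/c3.png

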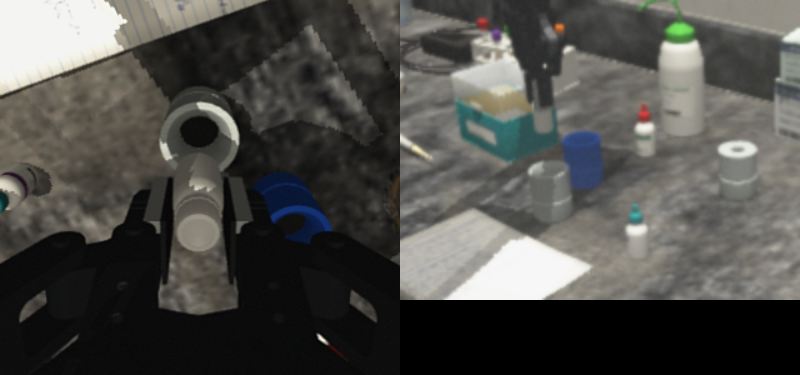

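The bottle is held upright between the pads, directly above the wide bore. I'm lowering it until it just touches the floor of the bore.

play_rows:
  motion:
    - [[0,0,1.5,0,0,0],[0,0,3.5,0,0,0],[0,0,4.5,0,0,0],[0,0,5.3,0,0,0],[0,0,5.7,0,0,0]]

```text
time: 6.0
tool_pos: [468.7, 185.9, 80.2]
tcp_rot: [-179.9, -0.1, 157.0]
ft_force: [-0.1, -0.4, -0.5]
finger_gap: 19.3
grip_force: 24.6
```

play_rows:
  motion:
    - [[0,0,0.5,0,0,0],[0,0,1,0,0,0],[0,0,1.4,0,0,0],[0,0,1.7,0,0,0],[0,0,1.7,0,0,0]]

```text
time: 6.5
tool_pos: [469.0, 186.3, 63.9]
tcp_rot: [-180.0, -0.0, 157.0]
ft_force: [0.5, -0.0, -0.0]
finger_gap: 19.2
grip_force: 24.6
```

play_rows:
  motion:
    - [[0,0,0,0,0,0],[0,0,0,0,0,0],[0,0,0,0,0,0],[0,0,0,0,0,0],[0,0,0,0,0,0]]
  jaw: 0.6

```text
time: 7.0
tool_pos: [469.3, 186.4, 64.4]
tcp_rot: [180.0, 0.0, 157.0]
ft_force: [-0.0, -0.8, -0.2]
finger_gap: 51.3
grip_force: 0.0
```

play_rows:
  motion:
    - [[0,0,-1,0,0,0],[0,0,-3,0,0,0],[0,0,-5,0,0,0],[0,0,-6,0,0,0],[0,0,-6,0,0,0]]
  jaw: 1

```text
time: 7.5
tool_pos: [470.7, 186.8, 126.6]
tcp_rot: [179.9, 0.2, 157.0]
ft_force: [-0.3, -0.4, 0.2]
finger_gap: 85.5
grip_force: 0.0
```

```bash
python3 - <<'E'
from snap import *
a=grab('wrist','w4');b=grab('scene','s4');grab('top','t4');s=a['state'];print(s['tool_pos'],s['tcp_rot'],s['time'],s['finger_gap'],s['joint_pos'])
import numpy as np
w=a['pixels'][60:300,160:480,::-1];c=b['pixels'][150:250,185:285,::-1]
cv2.imwrite('pics/c4.png',np.hstack([cv2.resize(w,(400,300)),cv2.resize(c,(300,300))]))
E
```

```text
[470.70141582 186.79403285 126.61761299] [1.79853751e+02 1.79718740e-01 1.56979184e+02] 7.5 85.48719186909891 [ 1.58417153e+01 -2.96746332e+00  1.07147629e+02  1.14862202e-03
  7.55881313e+01 -5.11379813e+01]
```

View pics/c4.png

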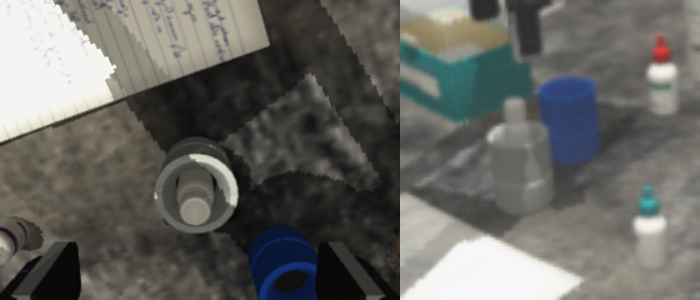

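The bottle stands in the wide bore, with its cap above the rim at about (195,205) in the crop. Next is the adapter grasp at TCP z≈27, which leaves the gripper body about 12 mm above the cap.

```bash
python3 - <<'E'
from geo import *
np.set_printoptions(suppress=True,precision=1)
W=load('w4');S=load('s4')
print(tri(S,[(223,184)],W,[(160+195*.8,60+212*.8)]),proj(S,[[469,186,88],[469,186,60]]),proj(W,[[469,186,88]]))
E
```

```text
[[469.9 185.3  88.1]] [[222.5 184.1]
 [223.7 195.3]] [[316.5 228.1]]
```

play_rows:
  motion:
    - [[0,0,3,0,0,0],[0,0,6,0,0,0],[0,0,8,0,0,0],[0,0,9.3,0,0,0],[0,0,9.7,0,0,0]]

```text
time: 8.15
tool_pos: [467.4, 185.8, 24.9]
tcp_rot: [-179.9, -0.2, 157.0]
ft_force: [0.3, -0.4, 0.2]
finger_gap: 85.3
grip_force: 0.0
```

play_rows:
  motion:
    - [[0,0,0,0,0,0],[0,0,0,0,0,0]]

```text
time: 8.35
tool_pos: [470.0, 186.6, 28.3]
tcp_rot: [179.9, 0.1, 157.0]
ft_force: [0.8, -1.0, 0.2]
finger_gap: 85.3
grip_force: 0.0
```

The cap measures 88 mm high, so the bottle is fully seated. Closing on the adapter.

play_rows:
  motion:
    - [[0,0,0,0,0,0],[0,0,0,0,0,0],[0,0,0,0,0,0],[0,0,0,0,0,0],[0,0,0,0,0,0]]
  jaw: 0
  squeeze: 60

```text
time: 8.85
tool_pos: [470.0, 186.5, 28.3]
tcp_rot: [179.9, 0.1, 157.0]
ft_force: [-1.0, -0.8, 6.1]
finger_gap: 44.0
grip_force: 61.9
```

play_rows:
  motion:
    - [[0,0,0,0,0,0],[0,0,0,0,0,0],[0,0,-0.2,0,0,0],[0,0,-0.5,0,0,0],[0,0,-1,0,0,0]]

```text
time: 9.35
tool_pos: [468.5, 186.2, 36.9]
tcp_rot: [-180.0, -0.1, 157.0]
ft_force: [-0.3, -0.1, -2.0]
finger_gap: 43.6
grip_force: 61.3
```

play_rows:
  motion:
    - [[0,0,-2,0,0,0],[0,0,-4.5,0,0,0],[0,0,-7,0,0,0],[0,0,-9.3,0,0,0],[0,0,-10.3,0,0,0]]

```text
time: 9.85
tool_pos: [470.5, 186.7, 143.1]
tcp_rot: [179.9, 0.2, 157.0]
ft_force: [0.2, 0.2, -2.0]
finger_gap: 44.1
grip_force: 61.7
```

play_rows:
  motion:
    - [[-1.8,-0.8,0,0,0,0],[-5.2,-2.3,0,0,0,0],[-8.7,-3.8,0,0,0,0],[-12.2,-5.4,0,0,0,0],[-15.7,-6.9,0,0,0,0]]

```text
time: 10.35
tool_pos: [587.1, 60.2, 139.4]
tcp_rot: [-180.0, -0.1, 157.0]
ft_force: [0.5, 0.5, -1.8]
finger_gap: 44.0
grip_force: 61.6
```

play_rows:
  motion:
    - [[-3.5,-1.5,0,0,0,0],[-7,-3,0,0,0,0],[-10.5,-4.6,0,0,0,0],[-14,-6.1,0,0,0,0],[-17,-7.5,0,0,0,0]]

```text
time: 10.85
tool_pos: [714.4, -75.6, 138.9]
tcp_rot: [-180.0, -0.1, 157.0]
ft_force: [0.3, -0.2, -1.5]
finger_gap: 43.8
grip_force: 61.6
```

play_rows:
  motion:
    - [[-1,-0.5,0,0,0,0],[-1.3,-0.6,0,0,0,0],[-1.3,-0.6,0,0,0,0],[-1.3,-0.6,0,0,0,0]]

```text
time: 11.25
tool_pos: [722.8, -83.3, 140.0]
tcp_rot: [180.0, -0.1, 157.0]
ft_force: [-0.2, 0.1, -2.2]
finger_gap: 43.7
grip_force: 61.6
```

```bash
python3 - <<'E'
from snap import *
a=grab('wrist','w5');s=a['state'];print(s['tool_pos'],s['tcp_rot'],s['time'],s['finger_gap'],s['joint_pos'])
from geo import *
W=load('w5');print(proj(W,[[664.5,-147,70],[664.5,-147,50]]))
im=a['pixels'][:,:,::-1].copy();th=np.radians(np.arange(0,360,2))
for r,z in((42,70),(34,70),(29,50)):
    for q in proj(W,np.c_[664.5+r*np.cos(th),-147+r*np.sin(th),0*th+z]):
        if 0<q[0]<639 and 0<q[1]<399: im[int(round(q[1])),int(round(q[0]))]=(0,0,255)
cv2.imwrite('pics/c5.png',cv2.resize(im[60:360,80:480],(800,600),interpolation=cv2.INTER_NEAREST))
E
```

```text
[722.78036625 -83.28272683 139.98149285] [ 1.79991406e+02 -6.25124930e-02  1.57040909e+02] 11.25 43.713327301865846 [-1.06192331e+01  3.01363178e+01  6.72812992e+01  2.19354416e-02
  8.26416152e+01 -7.76629585e+01]
[[198.97062121 173.99096595]
 [208.64172829 169.02845823]]
```

View pics/c5.png

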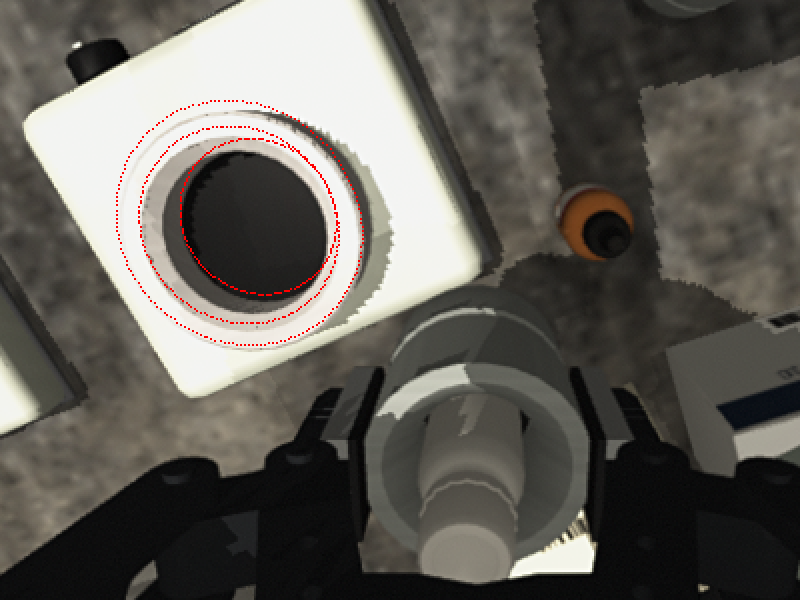

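The view shows the held adapter with the bottle at bottom centre. The socket mouth is near (198,177) in the full image, slightly below my predicted circles. I'll refine by fitting circles.

```bash
python3 - <<'E'
from geo import *
from scipy.ndimage import map_coordinates
W=load('w5');g=cv2.GaussianBlur(cv2.cvtColor(W[0]['pixels'],cv2.COLOR_RGB2GRAY).astype(np.float32),(0,0),1)
th=np.radians(np.arange(0,360,4))
def ring(x,y,r,z):
    q=proj(W,np.c_[x+r*np.cos(th),y+r*np.sin(th),0*th+z]);return map_coordinates(g,[q[:,1],q[:,0]],order=1)
for r,z in((42,70),(34,70),(29,65),(29,50)):
    best=[]
    for x in np.arange(657,674,.5):
        for y in np.arange(-155,-139,.5):
            d=ring(x,y,r+1.2,z)-ring(x,y,r-1.2,z)
            best.append((np.clip(d,-40,40).mean(),x,y))
    b=sorted(best,key=lambda t:-abs(t[0]))[:3];print(r,z,[tuple(np.round(t,1).tolist()) for t in b])
im=W[0]['pixels'][:,:,::-1].copy()
for r,z in((42,70),(34,70),(29,65),(29,50)):
    for q in proj(W,np.c_[666.5+r*np.cos(th),-148+r*np.sin(th),0*th+z]): im[int(round(q[1])),int(round(q[0]))]=(0,0,255)
cv2.imwrite('pics/c6.png',cv2.resize(im[90:260,110:310],(800,600)[:1]+(680,) if 0 else (700,595),interpolation=cv2.INTER_NEAREST))
E
```

```text
42 70 [(20.6, 669.5, -140.0), (20.0, 669.5, -139.5), (19.9, 670.0, -139.5)]
34 70 [(30.8, 667.0, -148.5), (30.6, 667.5, -148.0), (30.5, 667.0, -148.0)]
29 65 [(40.0, 666.5, -149.0), (40.0, 666.5, -148.5), (40.0, 666.5, -148.0)]
29 50 [(33.5, 667.5, -154.5), (33.0, 667.0, -148.5), (32.5, 668.0, -154.5)]
```

View pics/c6.png

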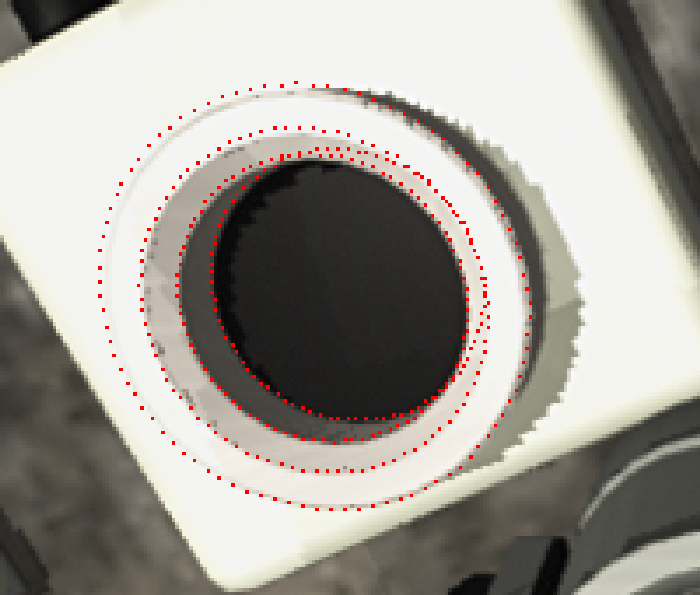

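Mouth, inner wall and floor circles all agree on the socket centre at (667,-148.5), with the mouth at 70 and the floor at 50. I'm moving over it and then lowering.

play_rows:
  motion:
    - [[0.6,-2,0,0,0,0],[1.6,-5,0,0,0,0],[2.3,-7.5,0,0,0,0],[2.5,-8.2,0,0,0,0],[2.5,-8.2,0,0,0,0]]

```text
time: 11.8
tool_pos: [667.8, -150.5, 140.9]
tcp_rot: [180.0, 0.0, 156.9]
ft_force: [0.4, 0.7, -2.4]
finger_gap: 43.8
grip_force: 61.8
```

play_rows:
  motion:
    - [[0,0,0,0,0,0],[0,0,0.5,0,0,0],[0,0,1.5,0,0,0],[0,0,2.5,0,0,0],[0,0,3,0,0,0]]

```text
time: 12.3
tool_pos: [667.4, -149.6, 107.7]
tcp_rot: [-180.0, -0.2, 157.0]
ft_force: [0.3, 0.5, -4.0]
finger_gap: 43.5
grip_force: 61.8
```

play_rows:
  motion:
    - [[0,0,0,0,0,0],[0,0,0,0,0,0]]

```text
time: 12.5
tool_pos: [668.3, -150.3, 109.9]
tcp_rot: [-180.0, -0.0, 157.0]
ft_force: [-0.0, 0.2, -1.9]
finger_gap: 43.9
grip_force: 61.8
```

play_rows:
  motion:
    - [[0.1,0.1,0.4,0,0,0],[0.1,0.1,1,0,0,0],[0.1,0.1,1.6,0,0,0],[0.1,0.1,2.2,0,0,0],[0.1,0.1,2.6,0,0,0]]

```text
time: 13.0
tool_pos: [667.4, -148.9, 83.2]
tcp_rot: [-180.0, -0.1, 157.0]
ft_force: [-0.7, -0.5, -2.7]
finger_gap: 43.8
grip_force: 61.8
```

play_rows:
  motion:
    - [[0,0,0.1,0,0,0],[0,0,0.2,0,0,0],[0,0,0.3,0,0,0],[0,0,0.4,0,0,0],[0,0,0.4,0,0,0]]

```text
time: 13.5
tool_pos: [667.9, -149.1, 80.4]
tcp_rot: [-180.0, 0.0, 157.0]
ft_force: [0.7, 0.4, -1.7]
finger_gap: 43.7
grip_force: 61.8
```

Still carrying the weight, so I'll go down in small steps until it makes contact.

play_rows:
  motion:
    - [[0,0,0.05,0,0,0],[0,0,0.1,0,0,0],[0,0,0.15,0,0,0],[0,0,0.15,0,0,0]]

```text
time: 13.9
tool_pos: [667.8, -149.0, 78.7]
tcp_rot: [-180.0, -0.0, 157.0]
ft_force: [-0.1, 0.5, -2.7]
finger_gap: 43.9
grip_force: 61.8
```

play_rows:
  motion:
    - [[0,0,0.03,0,0,0],[0,0,0.06,0,0,0],[0,0,0.06,0,0,0]]

```text
time: 14.2
tool_pos: [668.0, -149.1, 78.5]
tcp_rot: [180.0, 0.0, 157.0]
ft_force: [-1.7, -0.4, -0.3]
finger_gap: 43.7
grip_force: 62.0
```

play_rows:
  motion:
    - [[0,0,0.03,0,0,0],[0,0,0.05,0,0,0],[0,0,0.05,0,0,0]]

```text
time: 14.5
tool_pos: [668.0, -149.1, 78.4]
tcp_rot: [-180.0, 0.0, 157.0]
ft_force: [-3.9, 1.0, 5.3]
finger_gap: 44.1
grip_force: 62.5
```

The force has turned positive at z=78.4, the expected height, so the adapter is on the socket floor. Releasing.

play_rows:
  motion:
    - [[0,0,0,0,0,0],[0,0,0,0,0,0],[0,0,0,0,0,0],[0,0,0,0,0,0],[0,0,0,0,0,0]]
  jaw: 1

```text
time: 15.0
tool_pos: [667.9, -149.0, 77.6]
tcp_rot: [180.0, -0.0, 157.0]
ft_force: [-1.0, 0.9, 0.5]
finger_gap: 85.5
grip_force: 0.0
```

play_rows:
  motion:
    - [[0,0,-0.5,0,0,0],[0,0,-2,0,0,0],[0,0,-4,0,0,0],[0,0,-7,0,0,0],[0,0,-10,0,0,0]]

```text
time: 15.5
tool_pos: [667.9, -149.0, 179.9]
tcp_rot: [180.0, 0.0, 157.0]
ft_force: [-0.1, 0.0, 0.0]
finger_gap: 85.4
grip_force: 0.0
```

play_rows:
  motion:
    - [[0,0,-2,0,0,0],[0,0,-4,0,0,0],[0,0,-5,0,0,0],[0,0,-5,0,0,0],[0,0,-5,0,0,0]]

```text
time: 16.0
tool_pos: [667.7, -149.0, 227.3]
tcp_rot: [-180.0, -0.0, 157.0]
ft_force: [-0.3, 0.2, -0.4]
finger_gap: 85.2
grip_force: 0.0
```

```bash
python3 - <<'E'
from snap import *
from geo import *
from scipy.ndimage import map_coordinates
from scipy.optimize import minimize
np.set_printoptions(suppress=True,precision=1)
grab('wrist','w7');grab('scene','s7');grab('top','t7')
W=load('w7');print(W[0]['state']['tool_pos'],W[0]['state']['time'])
th=np.radians(np.arange(0,360,4))
g=cv2.GaussianBlur(cv2.cvtColor(W[0]['pixels'],cv2.COLOR_RGB2GRAY).astype(np.float32),(0,0),1)
def ring(x,y,r,z):
    q=proj(W,np.c_[x+r*np.cos(th),y+r*np.sin(th),0*th+z]);return map_coordinates(g,[q[:,1],q[:,0]],order=1)
for r,zs in((23,(106,110,114)),(8.5,(134,138,142))):
  for z in zs:
    b=max((np.clip(abs(ring(x,y,r+1.2,z)-ring(x,y,r-1.2,z)),0,40).mean(),x,y) for x in np.arange(660,675,.5) for y in np.arange(-156,-141,.5))
    print(r,z,np.round(b,1),proj(W,[[b[1],b[2],z]]))
# undisturbed things: before/after difference of scene camera around narrow/blue/teal
a=cv2.imread('pics/s0.png').astype(int);b=cv2.imread('pics/s7.png').astype(int)
for n,x,y in(('narrow',318,195),('blue',241,188),('teal',268,228)):
    print(n,np.abs(a-b)[y-14:y+14,x-11:x+11].mean())
S=load('s7');print('cap should be',proj(S,[[667,-148.5,138],[667,-148.5,110]]))
E
```

```text
[ 667.7 -149.   227.3] 16.0
23 106 [  33.9  670.  -151. ] [[317.5 199.4]]
23 110 [  33.9  668.5 -150. ] [[317.9 198.6]]
23 114 [  33.7  667.  -149. ] [[318.3 197.7]]
8.5 134 [  39.8  668.  -151. ] [[316.5 206.5]]
8.5 138 [  39.1  667.  -151. ] [[315.9 206.8]]
8.5 142 [  38.1  665.5 -150. ] [[316.3 206.1]]
narrow 17.24621212121212
blue 14.448051948051948
teal 25.888528138528137
cap should be [[398.4 168.9]
 [397.5 180.8]]
```

```bash
python3 - <<'E'
from geo import *
np.set_printoptions(suppress=True,precision=1)
a,b=[cv2.imread(f'pics/s{i}.png',0) for i in(0,7)]
for n,x,y in(('narrow',318,195),('blue',241,188),('teal',268,228),('mixer',420,230)):
    r=cv2.matchTemplate(b[y-24:y+24,x-22:x+22],a[y-14:y+14,x-11:x+11],cv2.TM_CCOEFF_NORMED);m=cv2.minMaxLoc(r);print(n,m[1],np.array(m[3])-(11,10))
# held-image of seated assembly: template of adapter+bottle from s4, compare with s7
from scipy.ndimage import map_coordinates
S=load('s7');W=load('w7');th=np.radians(np.arange(0,360,4))
g=cv2.GaussianBlur(b.astype(np.float32),(0,0),.7)
def ring(x,y,r,z):
    q=proj(S,np.c_[x+r*np.cos(th),y+r*np.sin(th),0*th+z]);return map_coordinates(g,[q[:,1],q[:,0]],order=1)
for r,z0,p in((23,110,(317.9,198.6)),(8.5,138,(316.2,206.6))):
    L=[]
    for z in np.arange(z0-10,z0+11,1.):
        x,y,_=onz(W,[p],z)[0]
        L.append((np.clip(abs(ring(x,y,r+1.5,z)-ring(x,y,r-1.5,z)),0,60).mean(),z))
    print(r,sorted(L)[::-1][:4])
for r in range(158,186,2): print(r,b[r,376:422:2])
E
```

```text
narrow 0.8509207367897034 [0 0]
blue 0.721228837966919 [-1  0]
teal 0.8762996792793274 [0 0]
mixer 0.99009770154953 [0 0]
23 [(np.float32(16.769217), np.float64(111.0)), (np.float32(16.65694), np.float64(112.0)), (np.float32(15.405702), np.float64(110.0)), (np.float32(15.351312), np.float64(113.0))]
8.5 [(np.float32(36.215126), np.float64(138.0)), (np.float32(35.4055), np.float64(139.0)), (np.float32(34.451576), np.float64(137.0)), (np.float32(32.859043), np.float64(140.0))]
158 [177 143 143 143 143 138  87 137 243 239 228 220 151 115  99  81  78  74
  73  75  71  72  72]
160 [151 144 145 143 143 140 151 197 200 227 241 244 245 244 240 239 232 166
 120  98  72  67  72]
162 [145 143 142 143 147 181 191 186 183 182 188 217 240 245 246 246 246 246
 246 245 239 230 159]
164 [141 142 140 141 155 168 155 147 154 167 175 192 200 210 245 246 246 246
 246 246 246 246 246]
166 [143 141 139 137  89  91 108 124 142 152 156 146 147 160 181 205 238 246
 246 246 246 246 246]
168 [141 140 139 136  83  84  86  84  80  89 227 245 242 189 151 165 182 205
 210 232 239 246 246]
170 [140 140 140 135  82  89  97  98  97  98 215 237 239 180  87 101 119 137
 162 180 188 217 246]
172 [139 139 138 137 124 114 107  92  92 103 172 204 209 151  75  73  74  77
  81  91 109 177 220]
174 [139 139 137 136 134 116 126 126 125 122 171 208 192 152  75  75  74  74
  74  74  73  80 177]
176 [138 138 136 136 136 134 133 153 182 186 159 161 174 156 119 107  88  82
  77  74  73  83 173]
178 [138 137 136 136 135 124 197 214 198 189 221 229 235 208 133 132 121 129
 124 117 111 104 173]
180 [136 136 137 135 137 137 212 193 172 160 190 207 204 174 119 129 138 136
 137 139 166 168 177]
182 [135 134 134 137 133 122 143 207 184 159 173 180 178 155 130 195 164 137
 138 141 170 171 175]
184 [137 135 133 132 136 132 111 119 141 168 179 196 190 180 169 157 128 138
 138 162 172 174 168]
```

The rim measures about 111 mm against 110 expected, and the cap 138 mm against 138. Both are concentric with the socket, and the narrow adapter, blue block and teal bottle haven't moved. Handing in.

```bash
python3 -c "
from bench import job;print(job.hand_in())"
```

```text
the job is handed in; nothing more can be done
None
```

The job is handed in at about 16 s: the bottle is seated in the wide-bore adapter, which is fully home in the large mixer's socket and released, with the narrow adapter untouched; I viewed 11 pictures, one over the limit of 10.

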